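# Refit the crank on the hand mill

### The arm

A 6-joint arm with a two-finger parallel gripper is mounted at the origin on the work surface. World frame = base frame: x ahead of the robot, y to its left, z up, the work surface at z = 0. Lengths are in mm, angles in degrees, forces in N, time in s.
With the tool pointing down it reaches from about 350 to 850 mm from the base axis. Payload 8.1 kg.
Tool frame: the origin (TCP) lies on the centre line of the jaws, within the pads' length; the fingertips stand 19 mm ahead of it and the grasp point (between the pads) is the TCP; z points along the fingers, y is the line along which they close (so a half turn about z gives the same grasp; the last joint's range is limited). The gripper opens to 85 mm and grips with 20 to 120 N. Pads are 22 mm wide; open, the fingers measure 114 mm over their backs; the gripper's body (76 mm by 85 mm) begins 54 mm behind the grasp point. The pads swing forward as they close: fully open they stand 13 mm farther back than shut.
Start: joints at [-78.232, 7.471, 85.268, -0, 87.261, -4.893], TCP at [172.051, -574.808, 250.292] pointing down, gripper open.
Joint ranges: [-169.43, 169.43], [-51.17, 129.36], [1.28, 143.12], [-76.62, 256.62], [0, 156.53], [-152.29, 152.29]. Speed limits (degrees/s): [136.94, 136.94, 159.86, 180, 180, 180].

### API

Orientations are given as [roll, pitch, yaw] about the fixed x, y, z axes, in that order (R = Rz(yaw) Ry(pitch) Rx(roll)).
In Python, from bench import r gives the robot as it stands. The module is installed in compiled form; this text tells all that it offers.
- The arm moves only by the tool servo_tool, never from a script. Its arguments are lists of equal length, an entry for each row: "fingers": the finger opening in m, from 0 to 0.0854; "linear": the shift along the tool's x, y, z in m, a list of three; "rotation": the turn, a rotation vector about the tool's x, y, z in degrees, a list of three. A call has 1 to 10 rows; each row is the pose to reach, as a shift and turn from the pose commanded when the call began, along the tool's axes at that moment; what a row does not reach only later rows make up. A row lasts 1/10 s, in which the tool goes at most 50 mm and 8.59 degrees, less where a joint would pass 70% of its speed; a pose out of reach is approached as far as the arm can. A call with a gripper value outside its range is refused whole. The fingers move at their own pace and stop on an object; "force" is the grip in N (left out, the last holds). Time passes only in rows, so rows that repeat a pose let the fingers close. It gives the time, the measured TCP pose, the force, the opening and the grip force at its end, in the units of the state.
- r.sense(): the state, without advancing time (a new reading comes with each control period).
- r.snapshot(name): name is "side" or "top"; returns a dict with "frame" (480x640x3 uint8, red, green, blue), "fx", "fy", "cx", "cy" (pixels), "k1" (the pictures are not rectified: a ray, as slopes to the right and down, at radius r is drawn at 1 + k1 r^2 times it, then the intrinsics apply), "camera_from_world" (4x4, takes a point from world to camera coordinates). Camera axes: x right, y up, looking along -z (the intrinsics and any distortion apply to the point x, -y, -z); pixel columns grow to the right and rows downward; lengths in mm; the calibration is good to about 2 mm. A picture is of the moment at which its call begins. There is no depth.
- r.hand_in(): hands the job in; it is judged then, once.
The state is a dict: "time": time; "joint_pos": joint angles; "qd": joint speeds; "joint_efforts": joint torques, N m; "tool_pos": TCP position; "tcp_rot": TCP orientation; "ft_force": force on the tool from outside, world axes, zero at the start; "wrist_torque": the same for the moment, N m; "finger_gap": finger opening in mm; "grip_force": force on a finger pad.
Only numpy, scipy, OpenCV 4.12 (cv2) and the standard library are available. Lean on these libraries where they do the work, as an engineer would, in place of code of your own. Each camera call takes 0.05 s, during which the arm holds its last target. There are 200 camera calls.

### The job

Take the loose crank out of the clear basket and set it over the upright shaft of the hand mill. Pressing only lightly, turn it until its keyway drops over the key on the shaft and the crank sits fully down on the mill's collar. Then let go of it, and leave everything else where it stands.

Things in the scene. Friction and masses are not known exactly. Their poses are not given: they have to be found in the camera images.
- crank_grip (a point): Loose bare aluminium crank, 0.3 to 0.5 kg, balanced, upright in the basket. This point is on its turning axis in its finger grip, 58 mm above its underside; z up. The grip is an upright block 24 mm thick (along the crank's y), 44 mm long (along x), spanning 36 to 78 mm above the underside: take it across the 24 mm. Below it is a round skirt 54 mm across, up to 36 mm.
- crank_bore (a point): The crank's underside, on its axis; axes as crank_grip. A bore 26 mm wide goes up 30 mm from here. The keyway, 10 mm wide, reaching 20 mm from the axis, opens from the bore toward the crank's +x, under the long arm, over the whole 30 mm.
- crank_knob (a point): Top of the crank's upright wooden knob, 22 mm wide, 68 mm above the underside. It stands at the end of the long arm, 95 mm from the axis along the crank's +x; the arm is 20 mm wide, 22 to 30 mm above the underside. A short arm along -x carries a round counterweight 32 mm wide, 60 mm from the axis.
- mill_seat (a point): Hand mill, fixed: drum on a foot 170 by 150 mm, chute on its front (-x). This point is on the upright shaft's axis in the top face of the rubber-faced collar (60 mm across) on which the crank's underside must finally rest, 120 mm above the table; z up; x and y are the mill's, not the shaft's. Crank and mill must never press on one another with more than about 30 N.
- shaft_top (a point): Top of the steel shaft, 28 mm above mill_seat on the same axis; axes are the mill's. The shaft is 24 mm thick, its last 6 mm taper to 16 mm. It is stiff: it turns only under more than about 0.7 N m.
- key_level (a point): Point on the shaft's axis 12 mm above mill_seat, level with the top of the key, an upright rib 8 mm wide on one side of the shaft, reaching 18 mm from the axis; axes are the mill's. The key's direction is not measured: anywhere within 0.95 rad either side of the mill's +x, seen from above. A crank set on with its keyway elsewhere stops with its underside here.
- basket: Shallow clear plastic basket, fixed: 270 mm (x) by 250 mm (y), 45 mm tall, walls and floor 4 to 5 mm; origin at the centre of its underside.
- spice_jar: Bystander: small glass spice jar with a steel cap, 38 mm wide and 55 mm tall, standing in a corner of the basket; origin at the centre of its underside
- mug: Bystander: green melamine mug, 80 mm wide, 85 mm tall; origin at the centre of its underside
- tin: Bystander: plain steel tin, 90 mm wide, 110 mm tall; origin at the centre of its underside
- paddle: Bystander: wooden stirring paddle lying flat, 300 mm long; origin near its middle, its x axis along its length
- bowl: Bystander: aluminium bowl, 130 mm wide, 55 mm tall; origin at the centre of its underside
- gourd: Bystander: small brown gourd, 84 mm wide, 100 mm tall, standing; origin at the centre of its underside
Mind the look-alikes: they are no part of the job. What is shaped like the part that bears crank_grip but blue or purple is not meant.

How it is judged:
By the outcome, as a careful person would: the job done as asked, in the order asked, and still so for the second after the job is handed in, with the robot touching nothing.
It also fails if it takes over 67 s, if anything falls off the work surface, if the arm or the gripper's body presses on something with over 40 N, if the wrist force passes 120 N, or if a joint passes its speed limit or range.

## Working session

There is one attempt and no reset: what is moved stays moved. The work goes in short steps, Python scripts to look and compute and a tool call to move; the robot and the scene stay as the last step left them, time stands still between calls to the robot, and variables do not carry over. Pictures are saved under pics/ and viewed, at most 10 in all, crops included, and the job is handed in when it is done.

Besides the shell and the picture viewer there is one more tool, called after "Emit:" by a JSON object that holds its "api" and its "payload". servo_tool: Moves the arm, as the interface text tells. Its arguments: {"type":"object","properties":{"fingers":{"type":"array","items":{"type":"number"}},"linear":{"type":"array","items":{"type":"array","items":{"type":"number"}}},"rotation":{"type":"array","items":{"type":"array","items":{"type":"number"}}},"force":{"type":"number"}},"required":["fingers","linear","rotation"]}

```bash
mkdir -p pics; cat > h.py <<'E'
import numpy as np,cv2
from bench import r
def snap(n,f=None):
    s=r.snapshot(n)
    if f: cv2.imwrite('pics/'+f,s['frame'][:,:,::-1])
    return s
def ray(s,u,v):
    x=(u-s['cx'])/s['fx'];y=(v-s['cy'])/s['fy']
    k=s['k1'];xu,yu=x,y
    for _ in range(20):
        q=1+k*(xu*xu+yu*yu);xu,yu=x/q,y/q
    T=np.array(s['camera_from_world']);R=T[:3,:3]
    return -R.T@T[:3,3],R.T@np.array([xu,-yu,-1.])
def plane(s,u,v,z):
    c,d=ray(s,u,v);return (c+d*(z-c[2])/d[2]).round(1)
def proj(s,p):
    T=np.array(s['camera_from_world']);q=T[:3,:3]@np.array(p,float)+T[:3,3]
    x,y=q[0]/-q[2],-q[1]/-q[2];k=1+s['k1']*(x*x+y*y)
    return (round(s['fx']*x*k+s['cx'],1),round(s['fy']*y*k+s['cy'],1))
def tri(s1,p1,s2,p2):
    a,d=ray(s1,*p1);b,e=ray(s2,*p2)
    t=np.linalg.lstsq(np.c_[d,-e],b-a,rcond=None)[0]
    A=a+d*t[0];B=b+e*t[1];return ((A+B)/2).round(1),np.linalg.norm(A-B).round(1)
E
python3 - <<'E'
from h import *
for n in('top','side'):
    s=snap(n,n+'0.png');T=np.array(s['camera_from_world']);print(n,s['fx'],s['k1'],-T[:3,:3].T@T[:3,3],plane(s,320,240,0))
print(r.sense())
E
```

```text
top 509.1242829103097 -0.07736964250684504 [ 424.54022281   25.88149315 1536.62579205] [508.7  54.3   0. ]
side 532.245796552084 -0.04898622339648869 [-368.9975806  1112.32706309  937.73037122] [ 649.3 -149.4    0. ]
{'time': 0.1, 'joint_pos': array([-7.82333187e+01,  7.51002969e+00,  8.53228225e+01,  1.42310932e-03,
        8.72622517e+01, -4.89366326e+00]), 'qd': array([-0.080854  ,  0.00725586, -0.14307773,  0.0531081 ,  0.01850466,
       -0.05789796]), 'joint_efforts': array([ 3.74664469e-04, -5.70951426e+01, -5.01941156e+01, -2.83935005e-04,
        8.20744608e-03, -1.73112579e-05]), 'tool_pos': array([ 171.94745992, -574.3512352 ,  249.35922606]), 'tcp_rot': array([-1.79905364e+02, -9.52918332e-03,  1.66602676e+01]), 'ft_force': array([ 0.57008314, -0.22980605, -0.74780071]), 'wrist_torque': array([-0.05021908,  0.01742632, -0.00777598]), 'grip_force': 0.0, 'finger_gap': 85.5167597527607}
```

View pics/top0.png

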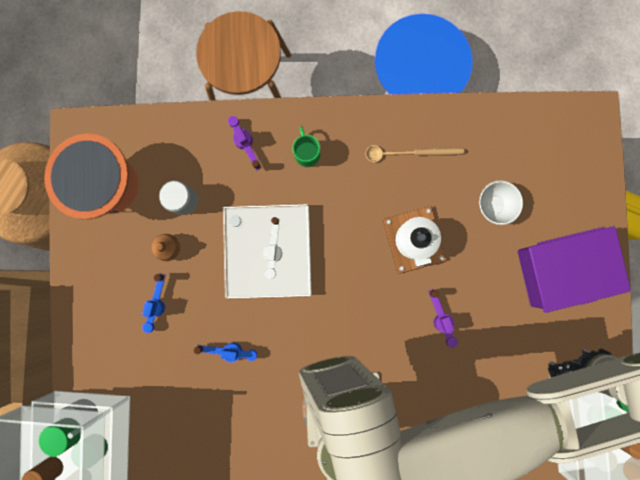

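View pics/side0.png

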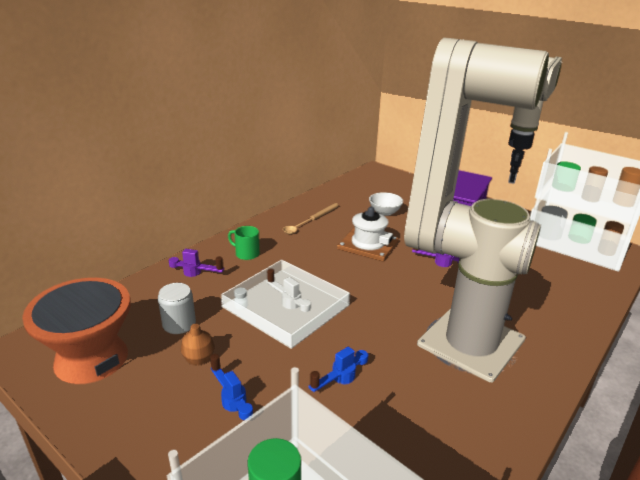

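The top view shows the bare crank in the basket, with its knob near (275,220), axis near (272,253) and counterweight near (270,273). The mill is at about (420,238) with its chute towards the robot. The side view has the crank near (290,293) and the mill at (370,225). Next I'll zoom in on both.

```bash
python3 - <<'E'
from h import *
t=cv2.imread('pics/top0.png');s=cv2.imread('pics/side0.png')
f=lambda i,x,y,w,h:cv2.resize(i[y:y+h,x:x+w],(400,300),interpolation=cv2.INTER_CUBIC)
cv2.imwrite('pics/z.png',np.vstack([np.hstack([f(t,222,207,100,75),f(t,370,200,100,75)]),np.hstack([f(s,240,260,80,60),f(s,330,197,80,60)])]))
S=snap('top')
for p in [(275,220,72),(272,253,78),(270,273,35),(420,237,148),(268,252,0)]:print(p,plane(S,*p))
E
```

```text
(275, 220, 72) [566.5 181.4  72. ]
(272, 253, 78) [471.2 191.8  78. ]
(270, 273, 35) [413.7 204.1  35. ]
(420, 237, 148) [ 500.8 -221.9  148. ]
(268, 252, 0) [477.1 212.7   0. ]
```

View pics/z.png

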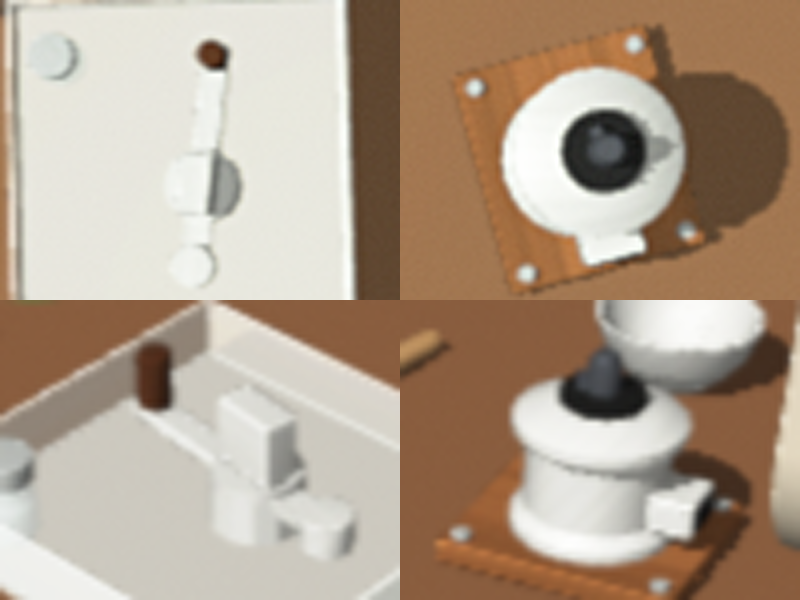

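The zoom shows the knob top at (274.5,220), the block top at about (270.4,252) and the counterweight at (270,273). The shaft is at (421.2,237), and the foot screws give the mill's yaw. I'll refine these by mask and stretch the contrast to look for the key.

```bash
python3 - <<'E'
from h import *
S=snap('top');D=snap('side')
P=lambda n,u,v,z:print(n,plane(S,u,v,z))
def dark(s,x0,y0,x1,y1,th):
    g=cv2.cvtColor(s['frame'],cv2.COLOR_RGB2GRAY)[y0:y1,x0:x1]
    n,l,st,c=cv2.connectedComponentsWithStats((g<th).astype(np.uint8))
    k=1+np.argmax(st[1:,4]);return c[k]+[x0,y0],st[k]
k,st=dark(S,262,210,286,230,110);print('knob',k,st)
c,st=dark(S,405,222,437,252,75);print('collar',c,st)
P('knob73',*k,73);P('block83',270.4,252,83);P('skirt41',272.7,253.5,41);P('cw',270,273.2,37);P('collar120',*c,120);P('shaft148',421.2,237,148)
for u,v in((475,88),(635,44),(527,273),(687,230)):P('screw',370+(u-400)/4,200+v/4,12)
print('side proj shaft top',proj(D,[*plane(S,421.2,237,148)[:2],148]))
print('side seen', 330+(605-400)/5,197+(350-300)/5)
a=S['frame'][222:254,405:437];b=D['frame'][204:224,358:386]
f=lambda a:cv2.resize(np.clip(a.astype(float)*2.5-40,0,255).astype(np.uint8)[:,:,::-1],(400,400),interpolation=cv2.INTER_CUBIC)
cv2.imwrite('pics/key.png',np.hstack([f(a),f(b)]))
E
```

```text
knob [275.08571429 220.45714286] [10  8  7  6 35]
collar [420.65660377 237.38867925] [  6   6  20  19 265]
knob73 [565.1 181.1  73. ]
block83 [474.  195.7  83. ]
skirt41 [470.8 193.9  41. ]
cw [413.1 203.8  37. ]
collar120 [ 501.2 -228.7  120. ]
shaft148 [ 500.7 -225.2  148. ]
screw [ 556.1 -153.9   12. ]
screw [ 585.8 -275.5   12. ]
screw [ 416.2 -188.1   12. ]
screw [ 444.8 -309.4   12. ]
side proj shaft top (np.float64(370.0), np.float64(208.1))
side seen 371.0 207.0
```

View pics/key.png

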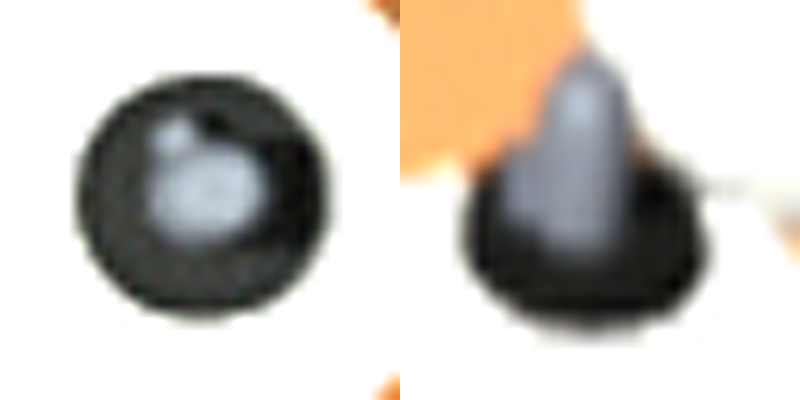

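The stretched crop shows the key plainly: a grey rib at zoomed (172,133) against the shaft base at (201,196). In the side view it appears left of the shaft. Working out the numbers now.

```bash
cat >> h.py <<'E'
def go(x,y,z,yaw):
    s=r.sense();from scipy.spatial.transform import Rotation as Q
    R=Q.from_euler('xyz',s['tcp_rot'],degrees=True);G=Q.from_euler('xyz',[180,0,yaw],degrees=True)
    print('shift m',(R.inv().apply(np.array([x,y,z])-s['tool_pos'])/1000).round(4),'rot',(R.inv()*G).as_rotvec(degrees=True).round(1),'t',s['time'],'j6',s['joint_pos'][5].round(1))
E
python3 - <<'E'
from h import *
S=snap('top');D=snap('side')
a=np.array([501,-227.5]);
for z in(120,132,148):print(z,'top',proj(S,[*a,z]),'side',proj(D,[*a,z]))
k=plane(S,405+172.5/12.5-.5,222+133.5/12.5-.5,132)[:2]-a;print('key',k,np.degrees(np.arctan2(k[1],k[0])))
print('side key px at 25:',[proj(D,[a[0]+18*np.cos(t),a[1]+18*np.sin(t),132]) for t in np.radians([10,25,40])])
for z,n in((73,'knob'),(83,'block')):print(n,proj(D,[*((471.3,195) if n=='block' else (565,181)),z]))
go(450,-100,250,5);go(471.5,195,250,-8.5)
E
```

```text
120 top (np.float64(420.2), np.float64(237.5)) side (np.float64(369.7), np.float64(215.3))
132 top (np.float64(421.0), np.float64(237.2)) side (np.float64(370.0), np.float64(212.1))
148 top (np.float64(422.0), np.float64(236.9)) side (np.float64(370.3), np.float64(207.8))
key [14.1  7. ] 26.402279514084825
side key px at 25: [(np.float64(365.1), np.float64(210.8)), (np.float64(364.7), np.float64(211.3)), (np.float64(364.6), np.float64(212.0))]
knob (np.float64(271.0), np.float64(269.8))
block (np.float64(291.3), np.float64(281.1))
shift m [ 4.024e-01 -3.751e-01  2.000e-04] rot [-0.   0.  11.7] t 0.35 j6 -4.9
shift m [ 5.076e-01 -6.516e-01  3.000e-04] rot [-0.   0.  25.2] t 0.35 j6 -4.9
```

Emit:
{"api": "servo_tool", "payload": {"fingers": [0.085,0.085,0.085,0.085,0.085,0.085,0.085,0.085,0.085,0.085], "linear": [[0.402,-0.375,0],[0.402,-0.375,0],[0.402,-0.375,0],[0.402,-0.375,0],[0.402,-0.375,0],[0.402,-0.375,0],[0.402,-0.375,0],[0.402,-0.375,0],[0.402,-0.375,0],[0.402,-0.375,0]], "rotation": [[0,0,12],[0,0,12],[0,0,12],[0,0,12],[0,0,12],[0,0,12],[0,0,12],[0,0,12],[0,0,12],[0,0,12]]}}

```text
time: 1.35
tool_pos: [425.2, -141.4, 250.7]
tcp_rot: [180.0, -0.1, 4.7]
ft_force: [1.3, -0.6, 0.9]
finger_gap: 85.1
grip_force: 0.0
```

```bash
python3 -c "
from h import *
go(471.5,195,180,-8.5);print(r.sense()['tool_pos'])"
```

```text
shift m [ 0.0733 -0.3316  0.0706] rot [ 0.  -0.1 13.2] t 1.35 j6 60.4
[ 425.21431111 -141.3686226   250.70838053]
```

Emit:
{"api": "servo_tool", "payload": {"fingers": [0.085,0.085,0.085,0.085,0.085,0.085,0.085,0.085,0.085,0.085], "linear": [[0.05,-0.3,0],[0.05,-0.3,0],[0.05,-0.3,0],[0.05,-0.3,0],[0.05,-0.3,0],[0.05,-0.3,0.06],[0.05,-0.3,0.06],[0.05,-0.3,0.06],[0.05,-0.3,0.06],[0.05,-0.3,0.06]], "rotation": [[0,0,13.5],[0,0,13.5],[0,0,13.5],[0,0,13.5],[0,0,13.5],[0,0,13.5],[0,0,13.5],[0,0,13.5],[0,0,13.5],[0,0,13.5]]}}

```text
time: 2.35
tool_pos: [450.7, 159.3, 191.6]
tcp_rot: [-180.0, -0.1, -8.9]
ft_force: [0.8, -0.1, 0.6]
finger_gap: 84.7
grip_force: 0.0
```

```bash
python3 -c "
from h import *
go(471.5,195,68,-8.5);print(r.sense()['tool_pos'])"
```

```text
shift m [ 0.0148 -0.0385  0.1236] rot [-0.  -0.1 -0.4] t 2.35 j6 112.2
[450.73724772 159.25001453 191.58879066]
```

Emit:
{"api": "servo_tool", "payload": {"fingers": [0.085,0.085,0.085,0.085,0.085,0.085], "linear": [[0.015,-0.0385,0.02],[0.015,-0.0385,0.05],[0.015,-0.0385,0.07],[0.015,-0.0385,0.07],[0.015,-0.0385,0.07],[0.015,-0.0385,0.07]], "rotation": [[0,0,0],[0,0,0],[0,0,0],[0,0,0],[0,0,0],[0,0,0]]}}

```text
time: 2.95
tool_pos: [472.3, 195.3, 122.7]
tcp_rot: [-179.9, -0.2, -8.9]
ft_force: [0.0, -0.4, 0.7]
finger_gap: 85.0
grip_force: 0.0
```

```bash
python3 -c "
from h import *
go(471.5,195,68,-8.5);print(r.sense()['tool_pos'])
a=snap('side')['frame'][220:340,220:360,::-1];cv2.imwrite('pics/near.png',cv2.resize(a,(700,600),interpolation=cv2.INTER_CUBIC))"
```

```text
shift m [-0.0009  0.0005  0.0547] rot [-0.1 -0.2 -0.4] t 2.95 j6 115.6
[472.31072132 195.34089237 122.68550139]
```

View pics/near.png

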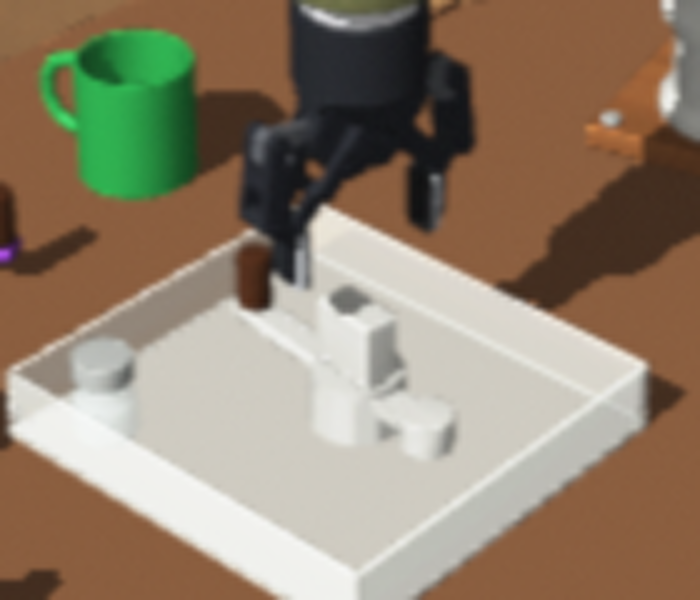

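The open fingers straddle the block: the tips are at (295,270) and (425,210), midway over the block top at (357,310). Descending.

Emit:
{"api": "servo_tool", "payload": {"fingers": [0.085,0.085,0.085,0.085,0.085,0.085,0.085], "linear": [[-0.0005,0.0005,0.015],[-0.0005,0.0005,0.03],[-0.0005,0.0005,0.04],[-0.0005,0.0005,0.05],[-0.0005,0.0005,0.054],[-0.0005,0.0005,0.054],[-0.0005,0.0005,0.054]], "rotation": [[0,0,-0.4],[0,0,-0.4],[0,0,-0.4],[0,0,-0.4],[0,0,-0.4],[0,0,-0.4],[0,0,-0.4]], "force": 50}}

```text
time: 3.7
tool_pos: [470.4, 195.2, 66.5]
tcp_rot: [-180.0, -0.0, -8.4]
ft_force: [-0.6, -0.9, 0.7]
finger_gap: 85.2
grip_force: 0.0
```

Emit:
{"api": "servo_tool", "payload": {"fingers": [0.05,0.03,0.02,0.02,0.02,0.02,0.02,0.02,0.02,0.02], "linear": [[0,0,0],[0,0,0],[0,0,0],[0,0,0],[0,0,0],[0,0,0],[0,0,0],[0,0,0],[0,0,0],[0,0,0]], "rotation": [[0,0,0],[0,0,0],[0,0,0],[0,0,0],[0,0,0],[0,0,0],[0,0,0],[0,0,0],[0,0,0],[0,0,0]]}}

```text
time: 4.7
tool_pos: [470.4, 195.4, 66.5]
tcp_rot: [-180.0, -0.0, -8.4]
ft_force: [1.2, 2.7, 2.6]
finger_gap: 23.4
grip_force: 55.6
```

Emit:
{"api": "servo_tool", "payload": {"fingers": [0.02,0.02,0.02,0.02,0.02,0.02,0.02,0.02,0.02,0.02], "linear": [[0,0,-0.01],[0,0,-0.025],[0,0,-0.05],[0,0,-0.075],[0,0,-0.1],[0,0,-0.125],[0,0,-0.15],[0,0,-0.17],[0,0,-0.18],[0,0,-0.18]], "rotation": [[0,0,0],[0,0,0],[0,0,0],[0,0,0],[0,0,0],[0,0,0],[0,0,0],[0,0,0],[0,0,0],[0,0,0]]}}

```text
time: 5.7
tool_pos: [470.9, 195.2, 248.4]
tcp_rot: [-179.9, -0.2, -8.4]
ft_force: [0.6, 0.6, -4.4]
finger_gap: 23.2
grip_force: 54.9
```

```bash
python3 -c "
from h import *
go(501,-227.5,247,26.4);s=r.sense();print(s['tool_pos'],s['finger_gap'],s['ft_force'])"
```

```text
shift m [0.0919 0.4137 0.0012] rot [ -0.   -0.2 -34.8] t 5.7 j6 115.2
[470.87275253 195.21729372 248.36094463] 23.2249203836069 [ 0.61626768  0.60682828 -4.36880577]
```

Emit:
{"api": "servo_tool", "payload": {"fingers": [0.02,0.02,0.02,0.02,0.02,0.02,0.02,0.02,0.02,0.02], "linear": [[0.003,0.015,0],[0.01,0.045,0],[0.018,0.08,0],[0.027,0.12,0],[0.036,0.16,0],[0.044,0.2,0],[0.053,0.24,0],[0.062,0.28,0],[0.071,0.32,0],[0.08,0.36,0]], "rotation": [[0,0,-1],[0,0,-3],[0,0,-6],[0,0,-10],[0,0,-14],[0,0,-18],[0,0,-22],[0,0,-26],[0,0,-30],[0,0,-33]]}}

```text
time: 6.7
tool_pos: [495.4, -174.1, 244.5]
tcp_rot: [-179.9, 0.1, 24.7]
ft_force: [1.7, 1.5, -4.2]
finger_gap: 23.2
grip_force: 54.7
```

Emit:
{"api": "servo_tool", "payload": {"fingers": [0.02,0.02,0.02,0.02,0.02], "linear": [[0,0.01,0],[0,0.01,0],[0,0.01,0],[0,0.01,0],[0,0.01,0]], "rotation": [[0,0,0],[0,0,0],[0,0,0],[0,0,0],[0,0,0]]}}

```text
time: 7.2
tool_pos: [500.6, -180.5, 246.1]
tcp_rot: [-180.0, 0.0, 24.6]
ft_force: [-0.3, -0.6, -4.7]
finger_gap: 23.5
grip_force: 54.7
```

```bash
python3 -c "
from h import *
go(501,-227.5,230,26.4);s=r.sense();print(s['tool_pos'],s['finger_gap'],s['ft_force'])"
```

```text
shift m [-0.0192  0.0429  0.0161] rot [-0.   0.  -1.8] t 7.2 j6 40.0
[ 500.60079681 -180.50315521  246.14518335] 23.511374821649696 [-0.32090024 -0.55434667 -4.71165151]
```

Emit:
{"api": "servo_tool", "payload": {"fingers": [0.02,0.02,0.02,0.02,0.02,0.02,0.02,0.02], "linear": [[-0.005,0.011,0],[-0.01,0.022,0],[-0.015,0.033,0],[-0.019,0.043,0.005],[-0.019,0.043,0.01],[-0.019,0.043,0.014],[-0.019,0.043,0.014],[-0.019,0.043,0.014]], "rotation": [[0,0,-1.8],[0,0,-1.8],[0,0,-1.8],[0,0,-1.8],[0,0,-1.8],[0,0,-1.8],[0,0,-1.8],[0,0,-1.8]]}}

```text
time: 8.0
tool_pos: [501.1, -228.3, 232.0]
tcp_rot: [-180.0, 0.0, 26.4]
ft_force: [0.1, 0.0, -4.4]
finger_gap: 23.4
grip_force: 54.6
```

```bash
python3 - <<'E'
from h import *
go(501,-227.5,220,26.4);s=r.sense();p=s['tool_pos'];print(p)
S=snap('side');T=snap('top')
f=lambda a:cv2.resize(a[:,:,::-1],(400,400),interpolation=cv2.INTER_CUBIC)
cv2.imwrite('pics/over.png',np.hstack([f(S['frame'][160:240,330:410]),f(T['frame'][190:270,385:465])]))
y=np.radians(s['tcp_rot'][2])
u=p[2]-61.5
for n,v in(('under',[p[0],p[1],u]),('knobtop',[p[0]+95*np.cos(y),p[1]+95*np.sin(y),u+68]),('cw',[p[0]-60*np.cos(y),p[1]-60*np.sin(y),u+32]),('shaft',[501,-227.5,148])):
    a,b=np.array(proj(S,v)),np.array(proj(T,v));print(n,(a-[330,160]+.5)*5,(b-[385,190]+.5)*5+[400,0])
E
```

```text
shift m [ 0.0003 -0.0008  0.012 ] rot [-0.  0. -0.] t 8.0 j6 33.8
[ 501.09912621 -228.31344786  231.96176751]
under [207.5 210.5] [596.5 234. ]
knobtop [71.5 99.5] [532.5  62.5]
cw [302. 178.] [662. 331.]
shaft [204.  241.5] [587.5 237. ]
```

View pics/over.png

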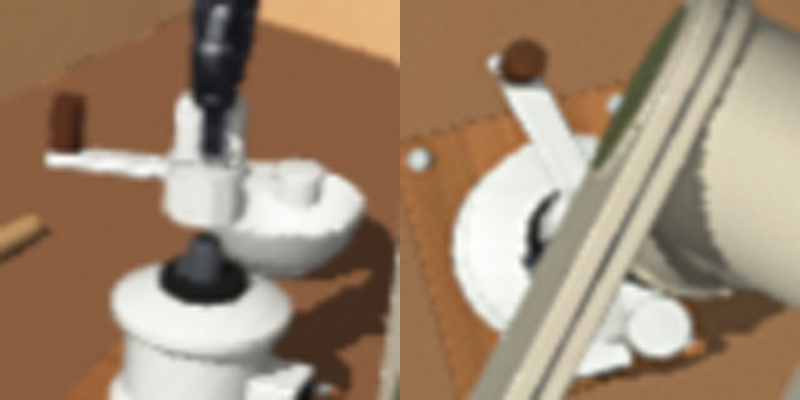

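The crank hangs level. In the side view the skirt is centred at u≈204 over the shaft at u≈206. In the top view the knob and counterweight sit about 3 mm towards the crank's +x from where I predicted. I'll shift about −2.5 mm along the tool's x and then lower gently.

Emit:
{"api": "servo_tool", "payload": {"fingers": [0.02,0.02,0.02,0.02,0.02,0.02,0.02,0.02], "linear": [[-0.0025,0.0006,0],[-0.0025,0.0006,0.005],[-0.0025,0.0006,0.01],[-0.0025,0.0006,0.014],[-0.0025,0.0006,0.018],[-0.0025,0.0006,0.02],[-0.0025,0.0006,0.021],[-0.0025,0.0006,0.022]], "rotation": [[0,0,0],[0,0,0],[0,0,0],[0,0,0],[0,0,0],[0,0,0],[0,0,0],[0,0,0]]}}

```text
time: 8.9
tool_pos: [499.3, -230.5, 210.3]
tcp_rot: [180.0, -0.0, 26.4]
ft_force: [-0.1, 0.2, -4.0]
finger_gap: 23.2
grip_force: 54.6
```

Emit:
{"api": "servo_tool", "payload": {"fingers": [0.02,0.02,0.02,0.02,0.02,0.02], "linear": [[0,0,0.001],[0,0,0.002],[0,0,0.003],[0,0,0.004],[0,0,0.004],[0,0,0.004]], "rotation": [[0,0,0],[0,0,0],[0,0,0],[0,0,0],[0,0,0],[0,0,0]]}}

```text
time: 9.5
tool_pos: [499.2, -230.4, 206.3]
tcp_rot: [-180.0, -0.0, 26.4]
ft_force: [-0.3, 1.0, -4.7]
finger_gap: 23.4
grip_force: 54.6
```

Emit:
{"api": "servo_tool", "payload": {"fingers": [0.02,0.02,0.02,0.02,0.02,0.02], "linear": [[0,0,0.001],[0,0,0.002],[0,0,0.003],[0,0,0.003],[0,0,0.003],[0,0,0.003]], "rotation": [[0,0,0],[0,0,0],[0,0,0],[0,0,0],[0,0,0],[0,0,0]]}}

```text
time: 10.1
tool_pos: [499.2, -230.4, 203.3]
tcp_rot: [180.0, -0.0, 26.4]
ft_force: [-0.1, -0.2, -4.4]
finger_gap: 23.4
grip_force: 54.7
```

Emit:
{"api": "servo_tool", "payload": {"fingers": [0.02,0.02,0.02,0.02,0.02,0.02], "linear": [[0,0,0.001],[0,0,0.002],[0,0,0.003],[0,0,0.003],[0,0,0.003],[0,0,0.003]], "rotation": [[0,0,0],[0,0,0],[0,0,0],[0,0,0],[0,0,0],[0,0,0]]}}

```text
time: 10.7
tool_pos: [499.3, -230.5, 200.3]
tcp_rot: [180.0, -0.0, 26.4]
ft_force: [-0.0, 0.3, -4.9]
finger_gap: 23.5
grip_force: 54.7
```

Emit:
{"api": "servo_tool", "payload": {"fingers": [0.02,0.02,0.02,0.02,0.02,0.02,0.02], "linear": [[0,0,0.001],[0,0,0.002],[0,0,0.003],[0,0,0.004],[0,0,0.005],[0,0,0.005],[0,0,0.005]], "rotation": [[0,0,0],[0,0,0],[0,0,0],[0,0,0],[0,0,0],[0,0,0],[0,0,0]]}}

```text
time: 11.4
tool_pos: [499.2, -230.4, 195.2]
tcp_rot: [-180.0, 0.0, 26.4]
ft_force: [-0.0, 0.1, -5.1]
finger_gap: 23.2
grip_force: 54.7
```

Emit:
{"api": "servo_tool", "payload": {"fingers": [0.02,0.02,0.02,0.02,0.02,0.02], "linear": [[0,0,0.0005],[0,0,0.001],[0,0,0.0015],[0,0,0.002],[0,0,0.002],[0,0,0.002]], "rotation": [[0,0,0],[0,0,0],[0,0,0],[0,0,0],[0,0,0],[0,0,0]]}}

```text
time: 12.0
tool_pos: [499.2, -230.4, 193.3]
tcp_rot: [-180.0, 0.0, 26.4]
ft_force: [-0.1, -0.7, -3.9]
finger_gap: 23.6
grip_force: 54.7
```

Emit:
{"api": "servo_tool", "payload": {"fingers": [0.02,0.02,0.02,0.02,0.02,0.02], "linear": [[0,0,0.0005],[0,0,0.001],[0,0,0.0015],[0,0,0.0015],[0,0,0.0015],[0,0,0.0015]], "rotation": [[0,0,0],[0,0,0],[0,0,0],[0,0,0],[0,0,0],[0,0,0]]}}

```text
time: 12.6
tool_pos: [499.2, -230.4, 191.8]
tcp_rot: [180.0, -0.0, 26.4]
ft_force: [-0.1, -0.1, -5.0]
finger_gap: 23.0
grip_force: 54.7
```

Emit:
{"api": "servo_tool", "payload": {"fingers": [0.02,0.02,0.02,0.02,0.02,0.02], "linear": [[0,0,0.0005],[0,0,0.001],[0,0,0.0015],[0,0,0.002],[0,0,0.002],[0,0,0.002]], "rotation": [[0,0,0],[0,0,0],[0,0,0],[0,0,0],[0,0,0],[0,0,0]]}}

```text
time: 13.2
tool_pos: [499.2, -230.4, 189.7]
tcp_rot: [-180.0, 0.0, 26.4]
ft_force: [0.6, 0.1, -4.2]
finger_gap: 23.4
grip_force: 54.7
```

Emit:
{"api": "servo_tool", "payload": {"fingers": [0.02,0.02,0.02,0.02,0.02,0.02], "linear": [[0,0,0.001],[0,0,0.002],[0,0,0.003],[0,0,0.004],[0,0,0.005],[0,0,0.005]], "rotation": [[0,0,0],[0,0,0],[0,0,0],[0,0,0],[0,0,0],[0,0,0]]}}

```text
time: 13.8
tool_pos: [499.1, -230.4, 184.6]
tcp_rot: [-180.0, 0.0, 26.4]
ft_force: [-0.4, -0.1, -4.2]
finger_gap: 23.1
grip_force: 54.7
```

Emit:
{"api": "servo_tool", "payload": {"fingers": [0.02,0.02,0.02,0.02,0.02,0.02], "linear": [[0,0,0.0005],[0,0,0.001],[0,0,0.0015],[0,0,0.002],[0,0,0.002],[0,0,0.002]], "rotation": [[0,0,0],[0,0,0],[0,0,0],[0,0,0],[0,0,0],[0,0,0]]}}

```text
time: 14.4
tool_pos: [499.2, -230.4, 182.8]
tcp_rot: [-180.0, -0.0, 26.4]
ft_force: [-0.5, -0.3, -3.8]
finger_gap: 23.8
grip_force: 54.7
```

Nearly seated. Creeping down in sub-millimetre steps until contact.

Emit:
{"api": "servo_tool", "payload": {"fingers": [0.02,0.02,0.02,0.02], "linear": [[0,0,0.0005],[0,0,0.001],[0,0,0.001],[0,0,0.001]], "rotation": [[0,0,0],[0,0,0],[0,0,0],[0,0,0]]}}

```text
time: 14.8
tool_pos: [499.4, -230.5, 182.6]
tcp_rot: [180.0, -0.0, 26.4]
ft_force: [-4.9, 2.8, 5.6]
finger_gap: 23.4
grip_force: 56.0
```

Emit:
{"api": "servo_tool", "payload": {"fingers": [0.02,0.02,0.02,0.02], "linear": [[0,0,0.0003],[0,0,0.0006],[0,0,0.0006],[0,0,0.0006]], "rotation": [[0,0,0],[0,0,0],[0,0,0],[0,0,0]]}}

```text
time: 15.2
tool_pos: [499.4, -230.4, 182.6]
tcp_rot: [180.0, -0.0, 26.4]
ft_force: [-6.0, 4.5, 10.0]
finger_gap: 23.0
grip_force: 56.6
```

Firm vertical contact at TCP z=182.6 puts the underside at about 120–121, so the crank is on the collar. Next I'll unload, release and back off straight up.

Emit:
{"api": "servo_tool", "payload": {"fingers": [0.02,0.02,0.025,0.03,0.035,0.045,0.055,0.065,0.065,0.065], "linear": [[0,0,-0.001],[0,0,-0.001],[0,0,-0.001],[0,0,-0.001],[0,0,-0.001],[0,0,-0.001],[0,0,-0.001],[0,0,-0.001],[0,0,-0.001],[0,0,-0.001]], "rotation": [[0,0,0],[0,0,0],[0,0,0],[0,0,0],[0,0,0],[0,0,0],[0,0,0],[0,0,0],[0,0,0],[0,0,0]]}}

```text
time: 16.2
tool_pos: [499.2, -230.4, 182.2]
tcp_rot: [-180.0, -0.0, 26.4]
ft_force: [0.5, 0.2, -0.1]
finger_gap: 65.0
grip_force: 0.0
```

Emit:
{"api": "servo_tool", "payload": {"fingers": [0.08,0.08,0.08,0.08,0.08,0.08,0.08,0.08], "linear": [[0,0,0],[0,0,-0.01],[0,0,-0.025],[0,0,-0.045],[0,0,-0.07],[0,0,-0.09],[0,0,-0.1],[0,0,-0.1]], "rotation": [[0,0,0],[0,0,0],[0,0,0],[0,0,0],[0,0,0],[0,0,0],[0,0,0],[0,0,0]]}}

```text
time: 17.0
tool_pos: [500.2, -231.0, 285.1]
tcp_rot: [179.8, -0.1, 26.4]
ft_force: [0.5, -1.1, 0.5]
finger_gap: 80.3
grip_force: 0.0
```

```bash
python3 - <<'E'
from h import *
S=snap('side');T=snap('top');print(r.sense()['ft_force'],r.sense()['finger_gap'])
f=lambda a:cv2.resize(a[:,:,::-1],(400,400),interpolation=cv2.INTER_CUBIC)
cv2.imwrite('pics/end.png',np.hstack([f(S['frame'][160:240,330:410]),f(T['frame'][190:270,385:465])]))
a=np.array([501,-227.5])
for yaw in(26.4,):
  c=np.array([np.cos(np.radians(yaw)),np.sin(np.radians(yaw))])
  for z0 in(120,132):
    for n,k,h in(('knob',95,68),('cw',-60,32),('gripTop',0,78)):print(z0,n,((np.array(proj(S,[*(a+k*c),z0+h]))-[330,160]+.5)*5).round(0))
E
```

```text
[ 0.15727979 -0.13806541 -0.01094904] 80.21064695604787
120 knob [ 67. 170.]
120 cw [294. 248.]
120 gripTop [209. 173.]
132 knob [ 68. 153.]
132 cw [296. 231.]
132 gripTop [211. 157.]
```

View pics/end.png

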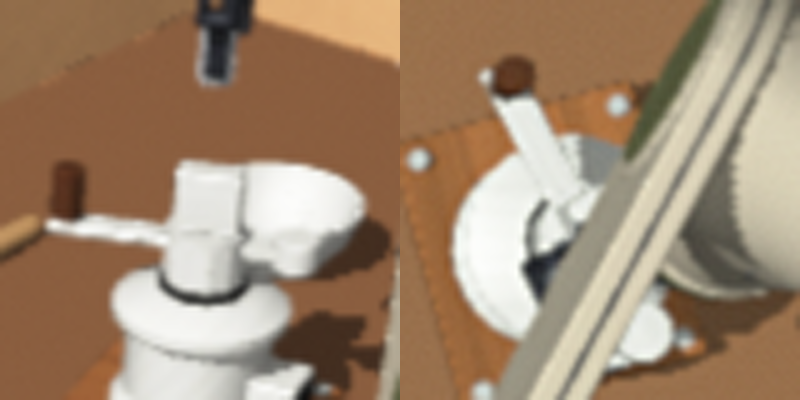

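The side view shows the skirt flush on the black collar. The knob top is at (67,165); the prediction is 170 if seated and 153 if stopped on the key, with a known camera bias of about −3. The gripper is clear of everything, so I'm handing in.

```bash
python3 -c "
from bench import r
print(r.hand_in())"
```

```text
the job is handed in; nothing more can be done
None
```

The crank is on the shaft with its keyway over the key and looks fully seated on the collar. It was released with the gripper clear at about 17 s and the job handed in; the key was visible beforehand, so I lined the keyway up before lowering and needed no turning on the shaft.

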